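Turn a leaf of the thread shade book

ROBOT

A 7-joint arm with a two-finger parallel gripper is mounted at the origin on the work surface. World frame = base frame: x ahead of the robot, y to its left, z up, the work surface at z = 0. Lengths are in m, angles in rad, forces in N, time in s.
With the tool pointing down it reaches from about 0.4 to 0.85 m from the base axis. Payload 6.9 kg.
Tool frame: the origin (TCP) lies on the centre line of the jaws, within the pads' length; the fingertips stand 22 mm ahead of it and the grasp point (between the pads) lies 3 mm ahead of it; z points along the fingers, y is the line along which they close (so a half turn about z gives the same grasp; the last joint's range is limited). The gripper opens to 85 mm and grips with 20 to 120 N. Pads are 22 mm wide; open, the fingers measure 114 mm over their backs; the gripper's body (76 mm by 85 mm) begins 54 mm behind the grasp point. The pads swing forward as they close: fully open they stand 13 mm farther back than shut.
Start: joints at [-1.163, 0.507, -0.238, 1.5, 0.126, 1.149, -0.155], TCP at [0.186, 0.597, 0.216] pointing down, gripper open.
Joint ranges: [-3.08, 3.08], [-0.24, 2.05], [-1.43, 1.35], [0, 2.5], [-1.52, 4.66], [0.17, 1.96], [-2.89, 2.89]. Speed limits (rad/s): [2.39, 2.39, 3.14, 3.14, 3.14, 3.14, 3.14].

INTERFACE

Orientations are given as [roll, pitch, yaw] about the fixed x, y, z axes, in that order (R = Rz(yaw) Ry(pitch) Rx(roll)).
In Python, from cell import * gives the robot as it stands.
- The arm moves only by the tool arm_command, never from a script. Its argument "plan" is a list of rows, each a list of 7 numbers: the opening, from -1 (shut) to 1 (fully open), so that 0 is half open, then the shift along the tool's x, y, z in mm, then the turn, a rotation vector about the tool's x, y, z in rad. In form: [[fingers, dx, dy, dz, rx, ry, rz], ...]. A call has exactly 5 rows; each row shifts and turns the commanded pose from where the row before left it, along the tool's axes as they then stand; what a row does not reach is not made up. A row lasts 1/10 s, in which the tool goes at most 50 mm and 8.59 degrees, less where a joint would pass 70% of its speed; a pose out of reach is approached as far as the arm can. A call is refused whole if a number of a shift passes 50 or a number of a turn 0.15, either way. A call with a gripper value outside its range is refused whole. The fingers move at their own pace and stop on an object; the grip force is fixed at half the most. Time passes only in rows, so rows that do not move let the fingers close, or fill a call up. It gives the time, the measured TCP pose, the force, the opening and the grip force at its end, in the units of the state.
- observe(): the state, without advancing time (a new reading comes with each control period).
- grab_frame(name): name is "side" or "top"; returns the picture (480x640x3 uint8, red, green, blue); there is no depth.
- calibration(name): a dict with "fx", "fy", "cx", "cy" (pixels), "k1" (the pictures are not rectified: a ray, as slopes to the right and down, at radius r is drawn at 1 + k1 r^2 times it, then the intrinsics apply), "pose" (4x4, takes a point from camera to world coordinates). Camera axes: x right, y down, z forward; pixel columns grow to the right and rows downward; lengths in m; the calibration is good to about 2 mm. A picture is of the moment at which its call begins. calibration takes no time and is no camera call.
- hand_in(): hands the job in; it is judged then, once.
Trained networks look in the newest picture that a camera, given by its name, has taken for a name from the list of things; names that differ only in an ending like _2 or _b are one class to them, and where a whole thing is asked for, a point or a joint stands for the part that bears it (a point fixed in the world has none). Each returns a list of dicts, best first, with "conf" (0 to 1); they miss things now and then, are a little off and sometimes report something else, mostly with a low value. They report only what shows in the picture. A call takes as long as a camera call.
- find_in(thing, camera): "centre" ([column, row] in pixels, amid what is visible of it).
- trace(thing, camera): "pixels" (480x640 bool, what is visible of it) and "centre" ([column, row] in pixels, amid what is visible of it).
The state is a dict: "t": time; "joint_pos": joint angles; "dq": joint speeds; "joint_torque": joint torques, N m; "tcp_pos": TCP position; "orientation": TCP orientation; "force": force on the tool from outside, world axes, zero at the start; "moment": the same for the moment, N m; "grip_width": finger opening in m; "grip_force": force on a finger pad.
Only numpy, scipy, OpenCV 4.12 (cv2) and the standard library are available. Lean on these libraries where they do the work, as an engineer would, in place of code of your own. Each camera call takes 0.05 s, during which the arm holds its last target. There are 200 camera calls.

TASK

The thread shade book lies open on the sewing table with one stiff leaf standing half raised on its spine. With a fingertip or the outside of the fingers, turn that leaf over the spine and press it down until it lies flat on the other half of the book, then take the hand away. Do not take the leaf between the fingers, do not lift or shove the book, and leave the thread cone, spool and jar where they stand.

Things in the scene. Friction and masses are not known exactly. Their poses are not given: they have to be found in the camera images.
- book: Open shade book lying loose on the table, 210 mm along its spine (its x axis), 324 mm across both halves (its y axis), about 1.7 kg, grey covers. Origin on the table under the middle of the spine, z up. Each half is a stack of boards whose top is 18 mm above the table and spans y = 14 to 146 mm and -14 to -146 mm; only covers 4 mm thick reach to 162 mm. The raised leaf starts over the +y half and must end on the -y half.
- spine_mid (a point): Middle of the leaf's hinge line, 20 mm above the table over the book's origin; the hinge runs along the book's x axis. Axes as the book's.
- leaf (a joint): Angle of the leaf on its hinge, rad: 0 = flat on the +y half of the book, 1.57 = upright, 3.14 (its stop) = flat on the -y half. It starts between about 0.6 and 1.1. The hinge is stiff, about 0.11 N m: the leaf stays at whatever angle it is left and does not fall over by itself, so it has to be pushed all the way (about 1 to 3 N at the edge).
- leaf_mid (a point): Centre of the leaf, a rigid cardboard board 190 mm along the spine, 4 mm thick, about 90 g, with strips of thread on both faces. Moves with the leaf; point x along the spine, y from spine to free edge, z out of the face that is on top when the leaf lies at joint 0. The board's near edge is 10 mm and its far edge 145 mm from the hinge line; this point is 77.5 mm from it.
- leaf_tab (a point): Middle of the outer edge of the leaf's index tab (50 mm wide along the spine, 4 mm thick, in the middle of the leaf's free edge), 155 mm from the hinge line. Moves with the leaf. Axes as leaf_mid.
- cone: Loose white thread cone standing upright beside the book, 64 mm wide at the foot, 100 mm high. Origin at the centre of its foot. To be left alone.
- spool: Small loose wooden spool standing upright beyond the book, 34 mm wide, 45 mm high. Origin at the centre of its foot. To be left alone.
- jar: Loose glass jar with a white lid, 56 mm wide, 55 mm high, beyond the book. Origin at the centre of its foot. To be left alone.

How it is judged:
On the way:
1. the leaf has been pushed by the hand past upright (value of joint leaf between 1.65 and 2.9 rad and contact force between the fingers and leaf above 0.1 N), for 0.05 s.
At the end, for the whole second after the job is handed in: The leaf lies flat on the -y half of the book (joint above 3.06 rad, within 5 degrees of its stop), the book lies flat on the table within 35 mm of where it was, and cone, spool and jar stand within 30 mm of where they were (value of joint leaf above 3.06 rad and angular speed of book below 0.1 rad/s and height (world z) of book below 0.006 m and angle between book's own z axis and vertical below 0.05 rad and distance of book from where it was at the start of the episode below 0.035 m and distance of each of cone, spool, jar from where it was at the start of the episode below 0.03 m and angle between each of cone, spool, jar's own z axis and vertical below 0.5 rad); the robot touches nothing.
It fails at once if the leaf was taken between the fingers (the grasp point lay inside the board, or the board's edge was squeezed by the tips) ((z of the grasp point in the frame of leaf_mid between -0.004 and 0.004 m and x of the grasp point in the frame of leaf_mid between -0.1 and 0.1 m and y of the grasp point in the frame of leaf_mid between -0.07 and 0.08 m) or (z of the grasp point in the frame of leaf_mid between -0.004 and 0.004 m and contact force between the fingers and leaf above 15 N)).
It fails at once if the book was lifted or tipped (height (world z) of book above 0.012 m or angle between book's own z axis and vertical above 0.12 rad).
It fails at once if the book was shoved away (distance of book from where it was at the start of the episode above 0.035 m).
It fails at once if the thread cone, spool or jar was pushed away, lifted or knocked over (distance of any of cone, spool, jar from where it was at the start of the episode above 0.03 m or angle between any of cone, spool, jar's own z axis and vertical above 0.5 rad).
It also fails if it takes over 38 s, if anything falls off the work surface, if the arm or the gripper's body presses on something with over 40 N, if the wrist force passes 120 N, or if a joint passes its speed limit or range.

## Working session

There is one attempt and no reset: what is moved stays moved. The work goes in short steps, Python scripts to look and compute and a tool call to move; the robot and the scene stay as the last step left them, time stands still between calls to the robot, and variables do not carry over. Pictures are saved under pics/ and viewed, at most 10 in all, crops included, and the job is handed in when it is done.

Besides the shell and the picture viewer there is one more tool, called after ">>>" by a JSON object that holds its "fn" and its "kwargs". arm_command: Moves the arm, as the interface text tells. Its arguments: {"type":"object","properties":{"plan":{"type":"array","items":{"type":"array","items":{"type":"number"}}}},"required":["plan"]}

```bash
mkdir -p pics; python3 - <<'E'
from cell import *
import cv2,numpy as np
s=observe();print(s['t'],s['tcp_pos'],s['orientation'],s['grip_width'])
for c in("side","top"):
    im=grab_frame(c);cv2.imwrite(f"pics/{c}0.png",im[:,:,::-1]);k=calibration(c);print(c,{a:np.round(b,3).tolist() for a,b in k.items()})
    for th in("book","leaf","leaf_tab","cone","spool","jar","spine_mid"):
        try:print(th,[(np.round(d['centre']).tolist(),round(d['conf'],2)) for d in find_in(th,c)][:2])
        except Exception as e:print(th,e)
E
```

```text
0.0 [0.18629724 0.59601858 0.21543201] [-3.13979103e+00  4.14049003e-05  2.83877316e+00] 0.08543887700087541
side {'fx': 518.994, 'fy': 518.994, 'cx': 320.257, 'cy': 244.597, 'k1': 0.01, 'pose': [[-0.999, -0.034, 0.013, 0.564], [-0.034, 0.747, -0.663, 0.72], [0.013, -0.663, -0.748, 0.787], [0.0, 0.0, 0.0, 1.0]]}
book [([346.0, 282.0], 0.88)]
leaf []
leaf_tab [([366.0, 278.0], 0.88)]
cone [([391.0, 219.0], 0.87)]
spool [([313.0, 362.0], 0.57), ([236.0, 268.0], 0.4)]
jar [([236.0, 270.0], 0.82)]
spine_mid [([344.0, 284.0], 0.68)]
top {'fx': 580.376, 'fy': 580.376, 'cx': 322.621, 'cy': 246.005, 'k1': -0.181, 'pose': [[0.0, -0.982, 0.189, 0.408], [-1.0, -0.002, -0.012, 0.042], [0.013, -0.189, -0.982, 0.891], [0.0, 0.0, 0.0, 1.0]]}
book [([272.0, 277.0], 0.61)]
leaf [([237.0, 296.0], 0.58)]
leaf_tab []
cone [([354.0, 330.0], 0.68)]
spool [([146.0, 244.0], 0.71), ([271.0, 278.0], 0.47)]
jar [([236.0, 298.0], 0.65), ([267.0, 151.0], 0.56)]
spine_mid [([269.0, 278.0], 0.73)]
```

View pics/side0.png

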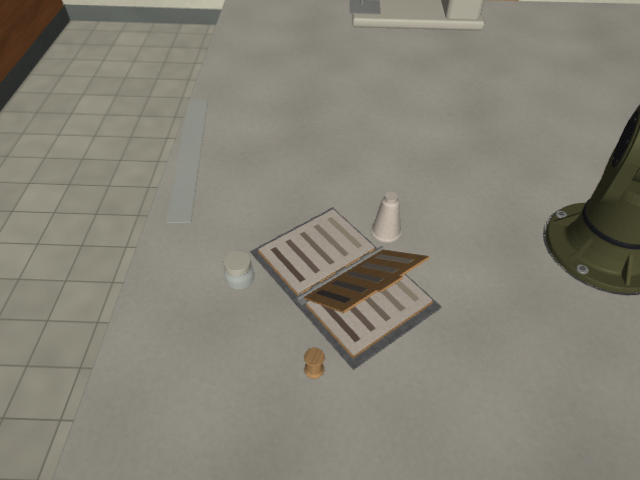

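View pics/top0.png

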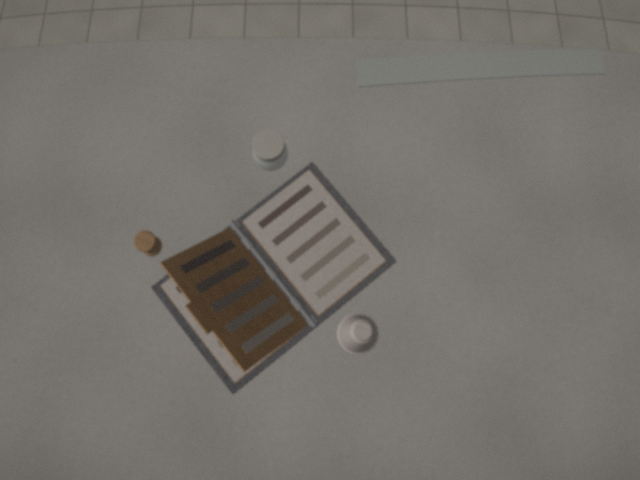

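Both views show the book with its raised leaf over the half nearer the side camera. In the top view the cover corners are at (312,164), (395,261), (235,391) and (153,288). The leaf's free-edge corners are at (162,262) and (245,370). The cone is at (357,333), the jar at (268,150) and the spool at (147,243).

```bash
cat > h.py <<'E'
from cell import *
import cv2,numpy as np
from scipy.optimize import least_squares
def ray(c,p):
    k=calibration(c);K=np.array([[k['fx'],0,k['cx']],[0,k['fy'],k['cy']],[0,0,1.]])
    u=cv2.undistortPoints(np.array([[p]],float),K,np.array([k['k1'],0,0,0]))[0,0]
    T=np.array(k['pose']);return T[:3,3],T[:3,:3]@[*u,1]
def onz(c,p,z):
    o,d=ray(c,p);return o+d*(z-o[2])/d[2]
def proj(c,P):
    k=calibration(c);T=np.linalg.inv(np.array(k['pose']))
    q=T[:3,:3]@P+T[:3,3];u=q[:2]/q[2];u=u*(1+k['k1']*(u@u));return np.array([k['fx']*u[0]+k['cx'],k['fy']*u[1]+k['cy']])
E
python3 - <<'E'
from h import *
# book corners (bx,by): top & side
C=[onz("top",p,.004) for p in((312,164),(395,261),(235,391),(153,288))]
D=[onz("side",p,.004) for p in((251,249),(333,208),(440,306),(354,365))]
for a,b in zip(C,D):print(a[:2].round(4),b[:2].round(4))
for X in(C,D):print([round(np.linalg.norm(X[i]-X[(i+1)%4]),3) for i in range(4)])
m=(np.mean(C,0)+np.mean(D,0))/2
y=sum((X[2]+X[3]-X[0]-X[1]) for X in(C,D));x0=sum((X[1]+X[2]-X[0]-X[3]) for X in(C,D))
print(m,np.arctan2(y[1],y[0]),np.arctan2(x0[1],x0[0]))
yaw=np.arctan2(y[1],y[0])-np.pi/2
def B(o,yaw,P):
    c,s=np.cos(yaw),np.sin(yaw);return np.array([o[0]+c*P[0]-s*P[1],o[1]+s*P[0]+c*P[1],P[2]])
def leafpt(a,x,r):return [x,r*np.cos(a),.02+r*np.sin(a)]
# which x sign: corner image (162,262)top
obs=[("top",(162,262),-1),("top",(245,370),1),("side",(345,311),-1),("side",(429,257),1)]
xs=C[0]-C[1];sg=-1
ex=np.array([np.cos(yaw),np.sin(yaw)]);sg=np.sign((C[1]-C[0])[:2]@ex);print("sg",sg)
f=lambda v:np.concatenate([proj(c,B(v[1:3],v[3],leafpt(v[0],s*sg*.095,.145)))-p for c,p,s in obs]+[proj("top",B(v[1:3],v[3],[s*sg*.105,t*.162,.004]))-p for p,s,t in(((312,164),-1,-1),((395,261),1,-1),((235,391),1,1),((153,288),-1,1))]+[proj("side",B(v[1:3],v[3],[s*sg*.105,t*.162,.004]))-p for p,s,t in(((251,249),-1,-1),((333,208),1,-1),((440,306),1,1),((354,365),-1,1))])
r=least_squares(f,[.8,m[0],m[1],yaw],loss='soft_l1');print(r.x,f(r.x).round(1))
v=r.x
for n,p,z in(("cone",(357,333),.05),("jar",(268,146),.055),("spool",(146,241),.045)):
    w=onz("top",p,z);q=np.array(w[:2])-v[1:3];c,s=np.cos(v[3]),np.sin(v[3]);print(n,w.round(3),"book:",(c*q[0]+s*q[1]).round(3),(-s*q[0]+c*q[1]).round(3))
s=observe();q=s['tcp_pos'][:2]-v[1:3];c,sn=np.cos(v[3]),np.sin(v[3]);print("tcp book",(c*q[0]+sn*q[1]),(-sn*q[0]+c*q[1]))
E
```

```text
[0.7126 0.0476] [0.7153 0.0429]
[ 0.5551 -0.082 ] [ 0.5536 -0.0816]
[0.3561 0.1624] [0.3533 0.1652]
[0.5114 0.2944] [0.5119 0.2916]
[np.float64(0.204), np.float64(0.315), np.float64(0.204), np.float64(0.318)]
[np.float64(0.204), np.float64(0.318), np.float64(0.203), np.float64(0.321)]
[0.53365154 0.10506708 0.004     ] 2.2544936447663204 -2.461196248732583
sg -1.0
[0.64547814 0.53396944 0.10482094 0.68408637] [-0.5  0.9  0.6  2.2 -1.5  0.1  0.2 -0.9  1.3 -3.   3.2  0.1 -1.1  3.9
 -1.4 -1.  -1.4  1.  -0.6 -1.8  1.6 -0.5 -0.6  2.8]
cone [ 0.442 -0.018  0.05 ] book: -0.149 -0.037
jar [0.724 0.115 0.055] book: 0.153 -0.113
spool [0.578 0.297 0.045] book: 0.156 0.122
tcp book 0.04134777142238899 0.6007911834840923
```

>>> {"fn": "arm_command", "kwargs": {"plan": [[-1,0,0,0,0,0,0.146],[-1,0,0,0,0,0,0.146],[-1,0,0,0,0,0,0.146],[-1,0,0,0,0,0,0.146],[-1,0,0,0,0,-0.13,0]]}}

```text
t: 1.3
tcp_pos: [0.1919, 0.5937, 0.2177]
orientation: [3.138, 0.133, 2.241]
force: [1.2, -0.0, 0.3]
grip_width: 0.0123
grip_force: 0.0
```

>>> {"fn": "arm_command", "kwargs": {"plan": [[-1,0,0,0,0,-0.13,0],[-1,0,0,0,0,-0.13,0],[-1,0,0,0,0,-0.13,0],[-1,0,0,0,0,-0.13,0],[-1,0,0,0,0,-0.13,0]]}}

```text
t: 1.8
tcp_pos: [0.1856, 0.5973, 0.2168]
orientation: [3.14, 0.784, 2.254]
force: [0.6, -0.0, -0.5]
grip_width: -0.0001
grip_force: 0.0
```

```bash
cat >> h.py <<'E'
from scipy.spatial.transform import Rotation as Ro
O=np.array([.534,.105,0]);yaw=.684
Rb=Ro.from_euler('z',yaw).as_matrix()
def st(tip=None):
    s=observe();R=Ro.from_euler('xyz',s['orientation']).as_matrix();t=s['tcp_pos']+.022*R[:,2]
    tb=Rb.T@(t-O);A=Rb.T@R
    print('t',round(s['t'],2),'tip book mm',(tb*1e3).round(1),'tool z',A[:,2].round(3),'tool y',A[:,1].round(3),'tilt',round(np.arctan2(-A[1,2],-A[2,2]),3),'F',(Rb.T@s['force']).round(2),'grip',round(s['grip_width'],4),'q',np.round(s['joint_pos'],2))
    if tip is not None: print('shift tool mm to',tip,(A.T@(np.array(tip)-tb*1e3)).round(1))
E
python3 -c "
from h import *
st([0,210,155]);st([0,130,75])"
```

```text
t 1.8 tip book mm [ 41.1 586.2 201.3] tool z [ 0.002 -0.706 -0.708] tool y [1.    0.001 0.001] tilt 0.784 F [ 0.4  -0.38 -0.46] grip -0.0001 q [-1.62  0.88  0.1   1.05  0.43  1.82 -0.87]
shift tool mm to [0, 210, 155] [-233.8  -41.4  298.2]
t 1.8 tip book mm [ 41.1 586.2 201.3] tool z [ 0.002 -0.706 -0.708] tool y [1.    0.001 0.001] tilt 0.784 F [ 0.4  -0.38 -0.46] grip -0.0001 q [-1.62  0.88  0.1   1.05  0.43  1.82 -0.87]
shift tool mm to [0, 130, 75] [-234.   -41.6  411.4]
```

>>> {"fn": "arm_command", "kwargs": {"plan": [[-1,-23,-4,30,0,0,0],[-1,-23,-4,30,0,0,0],[-1,-23,-4,30,0,0,0],[-1,-23,-4,30,0,0,0],[-1,-23,-4,30,0,0,0]]}}

```text
t: 2.3
tcp_pos: [0.2898, 0.4377, 0.1902]
orientation: [-3.142, 0.78, 2.255]
force: [0.3, -0.2, -1.0]
grip_width: 0.0003
grip_force: 0.0
```

>>> {"fn": "arm_command", "kwargs": {"plan": [[-1,-23,-4,30,0,0,0],[-1,-23,-4,30,0,0,0],[-1,-23,-4,30,0,0,0],[-1,-23,-4,30,0,0,0],[-1,-23,-4,30,0,0,0]]}}

```text
t: 2.8
tcp_pos: [0.3927, 0.2801, 0.1646]
orientation: [3.141, 0.779, 2.255]
force: [-0.0, 0.1, -0.1]
grip_width: -0.0002
grip_force: 0.0
```

```bash
python3 -c "
from h import *
st([0,130,75])"
```

```text
t 2.8 tip book mm [  1.1 209.5 149. ] tool z [ 0.001 -0.703 -0.712] tool y [1. 0. 0.] tilt 0.779 F [ 0.08  0.12 -0.11] grip -0.0002 q [-1.3   0.56  0.19  1.94  0.66  1.13 -0.88]
shift tool mm to [0, 130, 75] [ -4.6  -1.2 108.5]
```

>>> {"fn": "arm_command", "kwargs": {"plan": [[-1,0,0,22,0,0,0],[-1,0,0,22,0,0,0],[-1,0,0,22,0,0,0],[-1,0,0,22,0,0,0],[-1,0,0,20,0,0,0]]}}

```text
t: 3.3
tcp_pos: [0.4404, 0.2219, 0.0873]
orientation: [3.141, 0.779, 2.254]
force: [0.2, 1.0, -0.1]
grip_width: -0.0004
grip_force: 0.0
```

```bash
python3 -c "
from h import *
st([0,130,75])
im=np.hstack([grab_frame('side')[150:400,200:500],grab_frame('top')[150:400,100:400]]);cv2.imwrite('pics/a.png',im[:,:,::-1])"
```

```text
t 3.3 tip book mm [  1.4 134.3  71.7] tool z [ 0.    -0.703 -0.711] tool y [ 1. -0.  0.] tilt 0.779 F [ 0.77  0.62 -0.08] grip -0.0004 q [-1.21  0.67  0.25  2.07  0.8   0.87 -0.98]
shift tool mm to [0, 130, 75] [-5.4 -1.4  0.6]
```

View pics/a.png

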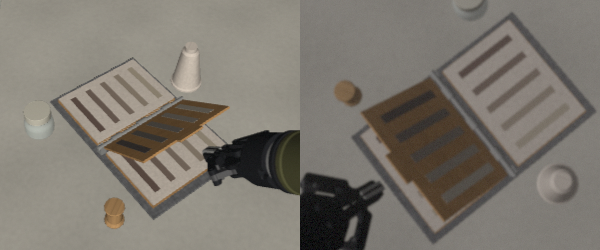

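The top half of the picture shows the fingertip at about (180,335) in the full frame, just outside the tab at (200,315). It sits below the leaf, and nothing has been disturbed. Next I start the push.

>>> {"fn": "arm_command", "kwargs": {"plan": [[-1,-17,0,4,0,0,0],[-1,-17,0,4,0,0,0],[-1,-13,0,0,0,0,0],[-1,-12,0,0,0,0,0],[-1,-12,0,0,0,0,0]]}}

```text
t: 3.9
tcp_pos: [0.476, 0.1782, 0.1335]
orientation: [3.14, 0.779, 2.253]
force: [-0.6, 0.3, 0.5]
grip_width: 0.0002
grip_force: 0.0
```

```bash
python3 -c "
from h import *
st([0,46,137])
im=np.hstack([grab_frame('side')[150:400,200:500],grab_frame('top')[150:400,100:400]]);cv2.imwrite('pics/b.png',im[:,:,::-1])"
```

```text
t 3.9 tip book mm [  1.4  77.9 117.9] tool z [ 0.001 -0.703 -0.711] tool y [ 1.    -0.     0.001] tilt 0.779 F [-0.31  0.59  0.48] grip 0.0002 q [-1.13  0.58  0.28  2.08  0.84  0.88 -0.87]
shift tool mm to [0, 46, 137] [-36.2  -1.3   8.9]
```

View pics/b.png

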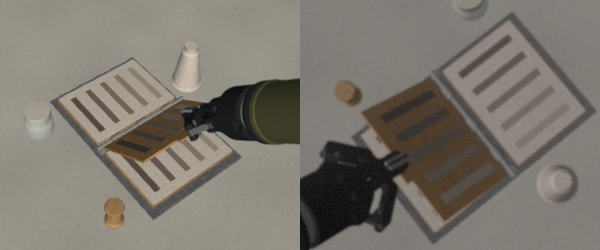

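```bash
python3 -c "
from h import *
out=[]
for c,(u,v) in(('side',(290,210)),('top',(150,210))):
    im=grab_frame(c)[:,:,::-1].copy()
    S=im[v:v+160,u:u+170];S=cv2.resize(S,None,fx=2.35,fy=2.35,interpolation=cv2.INTER_CUBIC)
    def pt(P,col):
        q=(proj(c,Rb@(np.array(P)/1e3)+O)-[u,v])*2.35;cv2.circle(S,tuple(int(i) for i in q),3,col,-1)
    pt([1.4,78,118],(0,0,255))
    a=.645
    for x,r in((95,145),(-95,145),(25,155),(-25,155),(95,10),(-95,10)):pt([x,r*np.cos(a),20+r*np.sin(a)],(0,255,0))
    out.append(S)
cv2.imwrite('pics/c.png',np.hstack(out))"
```

```text
(no output)
```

View pics/c.png

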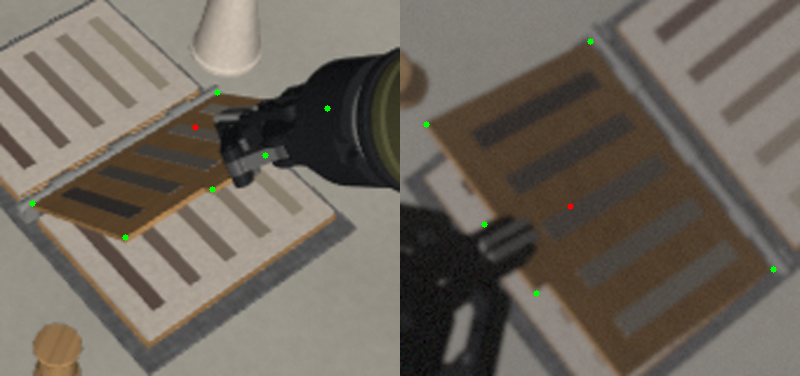

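```bash
python3 -c "
from h import *
st()
s=observe();R=Ro.from_euler('xyz',s['orientation']).as_matrix()
for d in(-60,-40,-20,-10,0,10,22):
    P=s['tcp_pos']+R[:,2]*d/1e3
    print(d,(Rb.T@(P-O)*1e3).round(),*[((proj(c,P)-o)*2.35+[k,0]).round() for c,o,k in(('side',(290,210),0),('top',(150,210),400))])
"
```

```text
t 4.1 tip book mm [  1.3  78.9 116.7] tool z [ 0.001 -0.703 -0.712] tool y [ 1.    -0.     0.001] tilt 0.779 F [ 0.67  1.15 -1.08] grip 0.0002 q [-1.13  0.58  0.28  2.08  0.84  0.88 -0.87]
-60 [  1. 136. 175.] [262. 128.] [466. 264.]
-40 [  1. 122. 161.] [245. 129.] [493. 250.]
-20 [  1. 108. 147.] [228. 129.] [519. 235.]
-10 [  1. 101. 139.] [220. 129.] [531. 228.]
0 [  1.  94. 132.] [213. 129.] [543. 222.]
10 [  1.  87. 125.] [205. 130.] [555. 215.]
22 [  1.  79. 117.] [196. 130.] [569. 207.]
```

```bash
python3 -c "
from h import *
A=cv2.imread('pics/a.png')
S=[];T=np.array([1.4,134.3,71.7]);z=np.array([0,-.703,-.711])
for c,(u,v),x0 in(('side',(200,150),0),('top',(100,150),300)):
    w=x0+(0 if c=='side' else 0)
    im=A[:,x0:x0+300].copy();im=cv2.resize(im,None,fx=4,fy=4,interpolation=cv2.INTER_CUBIC)
    for d,col in((0,(0,0,255)),(22,(0,255,255)),(40,(0,255,0))):
        q=(proj(c,Rb@((T-z*d)/1e3)+O)-[u,v])*4;cv2.circle(im,tuple(int(i) for i in q),3,col,-1)
    q=((proj(c,Rb@(T/1e3)+O)-[u,v])*4).astype(int);print(q)
    y,x=max(q[1]-200,0),max(q[0]-200,0);S.append(im[y:y+400,x:x+390])
h=min(i.shape[0] for i in S);cv2.imwrite('pics/d.png',np.hstack([i[:h] for i in S]))"
```

```text
[770 611]
[385 703]
```

View pics/d.png

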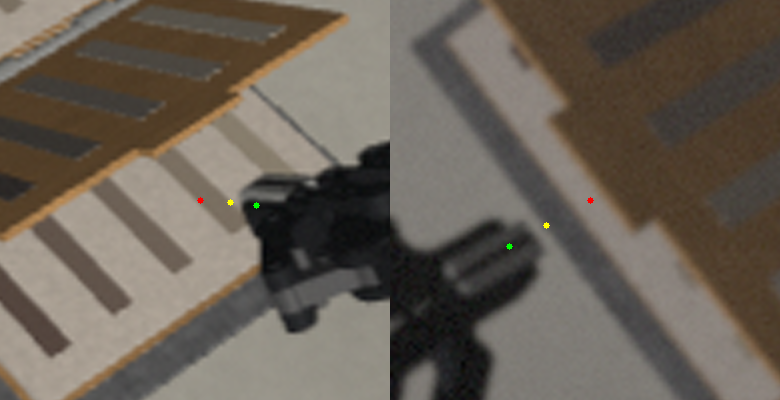

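The overlay shows the real fingertips about 25 mm behind the point I assumed, so the finger passed over the tab without moving the leaf. I'll back off, go in deeper under the leaf, and push again.

>>> {"fn": "arm_command", "kwargs": {"plan": [[-1,0,0,-35,0,0,0],[-1,0,0,-35,0,0,0],[-1,24,0,0,0,0,0],[-1,24,0,0,0,0,0],[-1,24,0,0,0,0,0]]}}

```text
t: 4.6
tcp_pos: [0.411, 0.2579, 0.1304]
orientation: [3.141, 0.779, 2.256]
force: [0.1, 0.7, -0.1]
grip_width: 0.0003
grip_force: 0.0
```

>>> {"fn": "arm_command", "kwargs": {"plan": [[-1,0,0,20,0,0,0],[-1,0,0,20,0,0,0],[-1,0,0,20,0,0,0],[-1,0,0,20,0,0,0],[-1,0,0,13,0,0,0]]}}

```text
t: 5.1
tcp_pos: [0.4531, 0.2054, 0.0639]
orientation: [-3.139, 0.78, 2.257]
force: [0.9, 0.3, 0.7]
grip_width: -0.0004
grip_force: 0.0
```

>>> {"fn": "arm_command", "kwargs": {"plan": [[-1,-10,0,0,0,0,0],[-1,-10,0,0,0,0,0],[-1,-10,0,0,0,0,0],[-1,-10,0,0,0,0,0],[-1,0,0,0,0,0,0]]}}

```text
t: 5.6
tcp_pos: [0.4722, 0.1832, 0.0951]
orientation: [3.138, 0.78, 2.251]
force: [0.7, -0.4, -0.4]
grip_width: 0.0001
grip_force: 0.0
```

```bash
python3 -c "
from h import *
st([0,46,137])
im=np.hstack([cv2.resize(grab_frame(c)[v:v+200,u:u+200],None,fx=2,fy=2) for c,u,v in(('side',270,180),('top',120,180))]);cv2.imwrite('pics/e.png',im[:,:,::-1])"
```

```text
t 5.6 tip book mm [ 1.5 84.2 79.4] tool z [ 0.001 -0.703 -0.711] tool y [ 1.    -0.001  0.003] tilt 0.78 F [ 0.34 -0.76 -0.44] grip 0.0001 q [-1.14  0.65  0.29  2.11  0.87  0.81 -0.96]
shift tool mm to [0, 46, 137] [-67.6  -1.3 -14.1]
```

View pics/e.png

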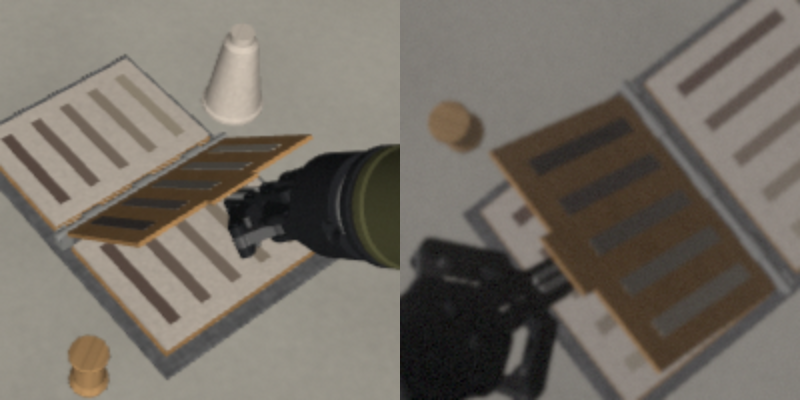

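The fingers now sit under the leaf: the tip is hidden below the tab at about (580,285) in the top panel. The leaf is already being lifted, so I continue along the arc.

>>> {"fn": "arm_command", "kwargs": {"plan": [[-1,-16,0,1,0,0,0],[-1,-16,0,1,0,0,0],[-1,-12,0,3,0,0,0],[-1,-12,0,3,0,0,0],[-1,-12,0,3,0,0,0]]}}

```text
t: 6.2
tcp_pos: [0.5073, 0.1391, 0.134]
orientation: [3.142, 0.78, 2.254]
force: [-0.2, 0.7, -1.1]
grip_width: 0.0001
grip_force: 0.5
```

>>> {"fn": "arm_command", "kwargs": {"plan": [[-1,-16,0,10,0,0,0],[-1,-16,0,10,0,0,0],[-1,-8,0,9,0,0,0],[-1,-8,0,9,0,0,0],[-1,-8,0,10,0,0,0]]}}

```text
t: 6.7
tcp_pos: [0.5536, 0.0824, 0.1383]
orientation: [-3.141, 0.78, 2.255]
force: [-0.2, 0.4, 0.1]
grip_width: -0.0001
grip_force: 0.4
```

```bash
python3 -c "
from h import *
st([0,-81,111])
im=np.hstack([cv2.resize(grab_frame(c)[v:v+200,u:u+200],None,fx=2,fy=2) for c,u,v in(('side',250,150),('top',180,150))]);cv2.imwrite('pics/f.png',im[:,:,::-1])"
```

```text
t 6.7 tip book mm [  0.9 -45.4 122.7] tool z [-0.    -0.703 -0.711] tool y [ 1.    -0.    -0.001] tilt 0.78 F [0.06 0.45 0.12] grip -0.0001 q [-0.93  0.57  0.36  2.1   0.99  0.72 -0.79]
shift tool mm to [0, -81, 111] [-17.1  -0.9  33.4]
```

View pics/f.png

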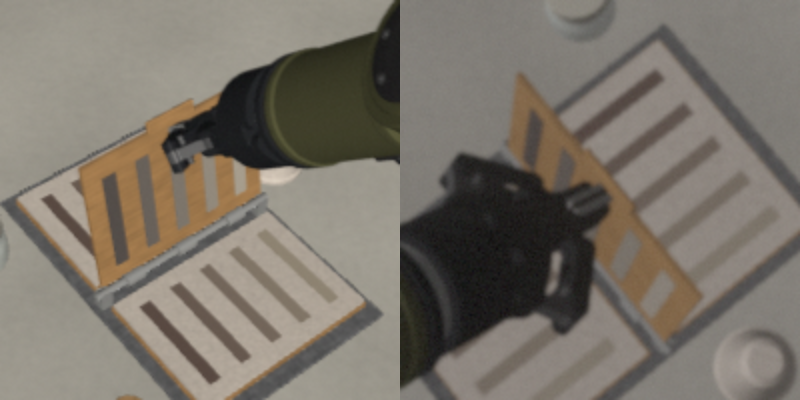

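The leaf is past upright, at about 1.95 rad, with the fingers on its outer face near the tab. I keep sweeping and bring the tool closer to vertical as it goes.

>>> {"fn": "arm_command", "kwargs": {"plan": [[-1,-6,0,15,0,0.08,0],[-1,-7,0,15,0,0.08,0],[-1,-4,0,12,0,0.08,0],[-1,-4,0,12,0,0.08,0],[-1,-3,0,12,0,0.08,0]]}}

```text
t: 7.3
tcp_pos: [0.59, 0.039, 0.1001]
orientation: [3.141, 0.377, 2.256]
force: [-0.4, 0.5, -0.5]
grip_width: 0.0002
grip_force: 0.3
```

>>> {"fn": "arm_command", "kwargs": {"plan": [[-1,-2,0,12,0,0.04,0],[-1,-2,0,11,0,0.04,0],[-1,-3,0,11,0,0,0],[-1,0,0,10,0,0,0],[-1,0,0,10,0,0,0]]}}

```text
t: 7.8
tcp_pos: [0.6044, 0.0207, 0.0502]
orientation: [-3.141, 0.3, 2.256]
force: [0.4, 0.3, 0.3]
grip_width: -0.0001
grip_force: 0.2
```

```bash
python3 -c "
from h import *
st()
im=np.hstack([cv2.resize(grab_frame(c)[v:v+200,u:u+200],None,fx=2,fy=2) for c,u,v in(('side',250,150),('top',210,130))]);cv2.imwrite('pics/g.png',im[:,:,::-1])"
```

```text
t 7.8 tip book mm [   1.3 -116.3   29.2] tool z [-0.    -0.296 -0.955] tool y [ 1.     0.001 -0.001] tilt 0.3 F [0.5  0.02 0.25] grip -0.0001 q [-0.25  0.6   0.01  1.93  0.53  0.54 -0.  ]
```

View pics/g.png

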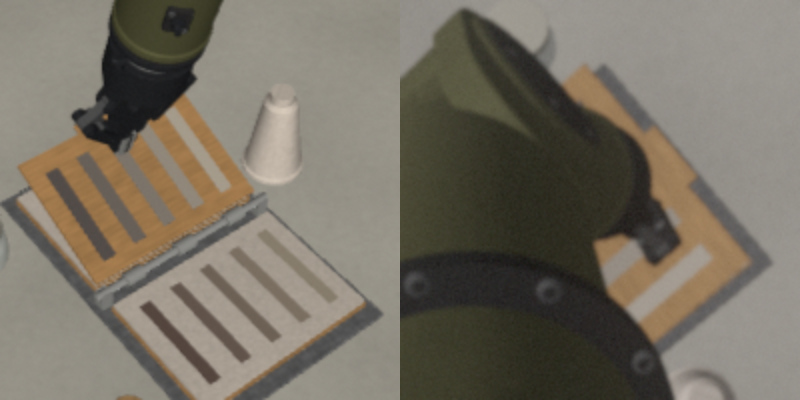

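The leaf is well past upright and still about 20–30° off flat, with the fingertip on its face. Now I press it straight down in small steps.

>>> {"fn": "arm_command", "kwargs": {"plan": [[-1,1,0,5,0,0,0],[-1,1,0,5,0,0,0],[-1,1,0,5,0,0,0],[-1,1,0,3,0,0,0],[-1,1,0,2,0,0,0]]}}

```text
t: 8.4
tcp_pos: [0.6055, 0.0192, 0.0304]
orientation: [-3.141, 0.3, 2.255]
force: [0.7, -0.3, 1.4]
grip_width: 0.0001
grip_force: 0.2
```

```bash
python3 -c "
from h import *
st()"
```

```text
t 8.4 tip book mm [   1.2 -118.1    9.4] tool z [-0.    -0.296 -0.955] tool y [ 1.  0. -0.] tilt 0.3 F [ 0.41 -0.67  1.39] grip 0.0001 q [-0.26  0.63  0.04  1.95  0.55  0.49 -0.03]
```

>>> {"fn": "arm_command", "kwargs": {"plan": [[-1,0.5,0,1.5,0,0,0],[-1,0.5,0,1.5,0,0,0],[-1,0.5,0,1.5,0,0,0],[-1,0,0,0,0,0,0],[-1,0,0,0,0,0,0]]}}

```text
t: 8.9
tcp_pos: [0.6053, 0.0193, 0.0259]
orientation: [-3.141, 0.3, 2.255]
force: [-0.1, 0.2, -0.2]
grip_width: 0.0001
grip_force: 0.0
```

>>> {"fn": "arm_command", "kwargs": {"plan": [[-1,0.5,0,1.5,0,0,0],[-1,0.5,0,1.5,0,0,0],[-1,0,0,0,0,0,0],[-1,0,0,0,0,0,0],[-1,0,0,0,0,0,0]]}}

```text
t: 9.4
tcp_pos: [0.6053, 0.0193, 0.0228]
orientation: [-3.141, 0.3, 2.255]
force: [1.0, -0.4, -0.9]
grip_width: -0.0
grip_force: 0.0
```

```bash
python3 -c "
from h import *
st()
im=np.hstack([cv2.resize(grab_frame(c)[v:v+200,u:u+200],None,fx=2,fy=2) for c,u,v in(('side',250,150),('top',210,130))]);cv2.imwrite('pics/h.png',im[:,:,::-1])"
```

```text
t 9.4 tip book mm [   1.2 -118.     1.8] tool z [-0.    -0.295 -0.955] tool y [ 1.  0. -0.] tilt 0.3 F [ 0.5  -0.93 -0.89] grip -0.0 q [-0.27  0.64  0.04  1.95  0.55  0.48 -0.04]
```

View pics/h.png

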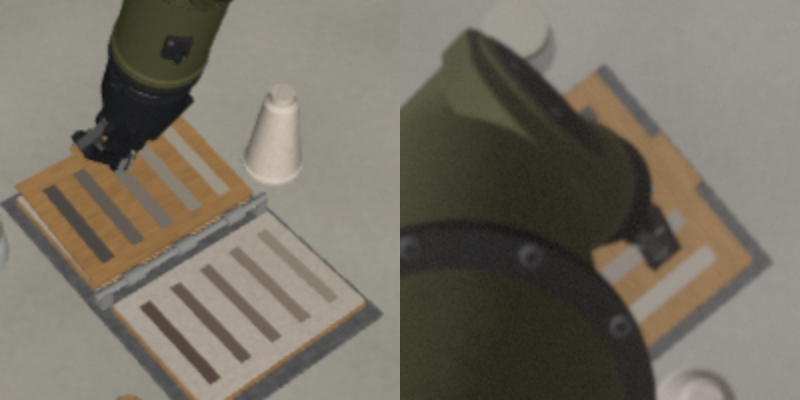

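The leaf is nearly flat, but a thin light gap still shows at its left edge, around (40,225) in the side panel. I keep pressing.

>>> {"fn": "arm_command", "kwargs": {"plan": [[-1,0.6,0,2,0,0,0],[-1,0.6,0,2,0,0,0],[-1,0.6,0,2,0,0,0],[-1,0,0,0,0,0,0],[-1,0,0,0,0,0,0]]}}

```text
t: 10.0
tcp_pos: [0.6052, 0.0193, 0.0164]
orientation: [-3.141, 0.3, 2.255]
force: [-1.4, 0.3, -0.3]
grip_width: -0.0
grip_force: 0.0
```

```bash
python3 -c "
from h import *
st()
s=grab_frame('side')
S=cv2.resize(s[190:260,240:340],None,fx=7,fy=7,interpolation=cv2.INTER_CUBIC)[:,:,::-1].copy()
for a,col in((2.9,(0,0,255)),(3.0,(0,255,255)),(3.1416,(0,255,0))):
    L=[]
    for x,r in((95,10),(95,145),(25,145),(25,155),(-25,155)):
        P=np.array([x,r*np.cos(a)+2*np.sin(a),20+r*np.sin(a)-2*np.cos(a)])/1e3
        L.append((proj('side',Rb@P+O)-[240,190]+.5)*7)
    print(a,[(l/7+[240,190]).round(1).tolist() for l in L]);cv2.polylines(S,[np.array(L).astype(int)],False,col,1)
q=observe();R=Ro.from_euler('xyz',q['orientation']).as_matrix()
for d in(-45,-20,0,22):
    p=(proj('side',q['tcp_pos']+R[:,2]*d/1e3)-[240,190]+.5)*7;cv2.circle(S,tuple(int(i) for i in p),4,(255,0,255),-1)
cv2.imwrite('pics/i.png',S)"
```

```text
t 10.0 tip book mm [   1.1 -117.9   -4.7] tool z [-0.    -0.295 -0.955] tool y [ 1.  0. -0.] tilt 0.3 F [-0.87  1.14 -0.26] grip -0.0 q [-0.27  0.65  0.05  1.96  0.56  0.46 -0.04]
2.9 [[298.6, 291.7], [258.2, 237.0], [288.4, 221.3], [285.5, 217.6], [306.0, 207.0]]
3.0 [[298.5, 291.8], [257.9, 241.0], [287.8, 225.4], [284.9, 222.0], [305.2, 211.5]]
3.1416 [[298.4, 292.1], [258.2, 247.5], [287.6, 231.9], [284.8, 229.0], [304.8, 218.5]]
```

View pics/i.png

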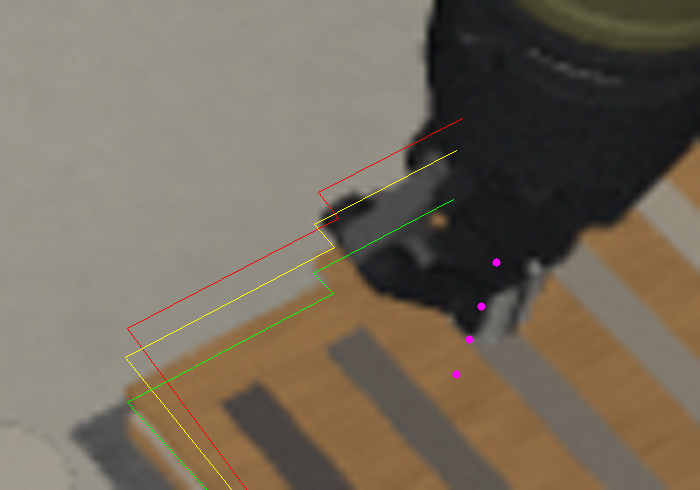

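The corner now matches about 3.10 rad, close to flat. I'll press until the force clearly rises at the stop.

>>> {"fn": "arm_command", "kwargs": {"plan": [[-1,0.4,0,1.5,0,0,0],[-1,0.4,0,1.5,0,0,0],[-1,0,0,0,0,0,0],[-1,0,0,0,0,0,0],[-1,0,0,0,0,0,0]]}}

```text
t: 10.55
tcp_pos: [0.6055, 0.0192, 0.0134]
orientation: [-3.142, 0.3, 2.255]
force: [-0.2, 0.1, 0.2]
grip_width: -0.0001
grip_force: 0.0
```

>>> {"fn": "arm_command", "kwargs": {"plan": [[-1,0.4,0,1.5,0,0,0],[-1,0.4,0,1.5,0,0,0],[-1,0,0,0,0,0,0],[-1,0,0,0,0,0,0],[-1,0,0,0,0,0,0]]}}

```text
t: 11.05
tcp_pos: [0.6055, 0.0191, 0.0103]
orientation: [-3.141, 0.3, 2.255]
force: [0.3, 0.1, 0.1]
grip_width: -0.0001
grip_force: 0.0
```

>>> {"fn": "arm_command", "kwargs": {"plan": [[-1,0.3,0,1,0,0,0],[-1,0.3,0,1,0,0,0],[-1,0,0,0,0,0,0],[-1,0,0,0,0,0,0],[-1,0,0,0,0,0,0]]}}

```text
t: 11.55
tcp_pos: [0.6058, 0.019, 0.0095]
orientation: [3.141, 0.301, 2.254]
force: [-4.2, 1.5, 13.2]
grip_width: -0.0003
grip_force: 6.8
```

```bash
python3 -c "
from h import *
a=[];
for i in range(4):
    s=grab_frame('side');o=observe();a.append(o['force'])
print(np.mean(a,0),o['tcp_pos'])
import cv2
cv2.imwrite('pics/j.png',np.vstack([cv2.resize(s[190:260,240:340],None,fx=5,fy=4,interpolation=cv2.INTER_CUBIC),cv2.resize(s[220:310,240:340],None,fx=5,fy=3.5)])[:,:,::-1])"
```

```text
[-4.88590507  0.69918162 13.46090704] [0.6057551  0.01908281 0.00955644]
```

View pics/j.png

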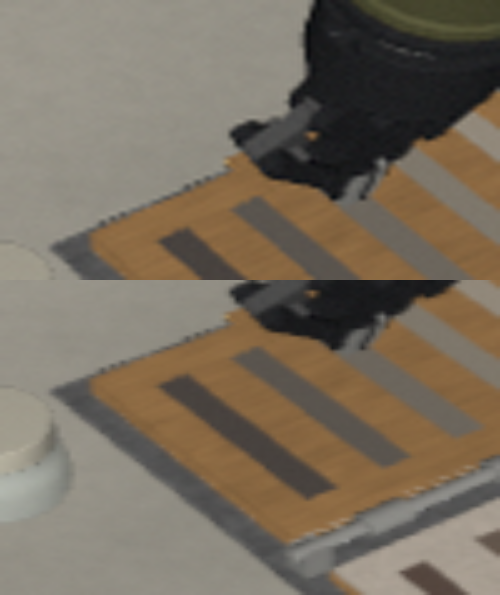

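The force is now a steady 13 N and the leaf lies flush on the book. That picture also took me past the limit of 10 views, so I won't view any more. Now I retract straight back along the fingers.

>>> {"fn": "arm_command", "kwargs": {"plan": [[-1,0,0,-5,0,0,0],[-1,0,0,-10,0,0,0],[-1,0,0,-20,0,0,0],[-1,0,0,-35,0,0,0],[-1,0,0,-40,0,0,0]]}}

```text
t: 12.25
tcp_pos: [0.5839, 0.0443, 0.1138]
orientation: [-3.139, 0.299, 2.255]
force: [1.3, 0.5, 0.3]
grip_width: -0.0
grip_force: 0.0
```

>>> {"fn": "arm_command", "kwargs": {"plan": [[-1,0,0,-30,0,0,0],[-1,0,0,-20,0,0,0],[-1,0,0,0,0,0,0],[-1,0,0,0,0,0,0],[-1,0,0,0,0,0,0]]}}

```text
t: 12.75
tcp_pos: [0.5751, 0.0552, 0.1601]
orientation: [-3.14, 0.299, 2.255]
force: [-0.1, 0.3, -1.0]
grip_width: 0.0001
grip_force: 0.0
```

```bash
python3 -c "
from h import *
s=grab_frame('side');st()
# compare with flat reference picture numerically: leaf trace corner
for th in('book','cone','spool','jar'):print(th,[(np.round(d['centre']).tolist(),round(d['conf'],2)) for d in find_in(th,'side')][:2])
t=trace('leaf','side')
for d in t[:2]:
    y,x=np.nonzero(d['pixels']);print(d['conf'],x.min(),y[x==x.min()].mean(),y.min(),x[y==y.min()].mean(),x.max(),y[x==x.max()].mean(),y.max())
L=[]
for a in(3.0,3.06,3.1416):
    print(a,[proj('side',Rb@(np.array([x,r*np.cos(a),20+r*np.sin(a)+2])/1e3)+O).round(1).tolist() for x,r in((95,145),(-95,145),(95,10),(-95,10))])
"
```

```text
t 12.8 tip book mm [  0.3 -71.1 138.9] tool z [-0.002 -0.295 -0.956] tool y [ 1.    -0.001 -0.002] tilt 0.299 F [-0.26  0.56  0.57] grip -0.0 q [-0.28  0.43 -0.05  1.87  0.43  0.79  0.06]
book [([344.0, 282.0], 0.73), ([316.0, 250.0], 0.63)]
cone [([386.0, 221.0], 0.6)]
spool [([313.0, 364.0], 0.86)]
jar [([342.0, 283.0], 0.21)]
0.75 259 249.0 208 334.5 375 246.0 292
3.0 [[257.3, 240.4], [334.7, 199.9], [297.9, 291.2], [376.4, 244.7]]
3.06 [[257.4, 243.1], [334.2, 202.7], [297.9, 291.4], [376.3, 244.8]]
3.1416 [[257.7, 247.0], [333.9, 206.6], [297.9, 291.6], [376.3, 245.1]]
```

```bash
python3 -c "
from cell import *
print(hand_in())"
```

```text
the job is handed in; nothing more can be done
None
```

The leaf is turned over the spine and pressed flat on the -y half, the hand is clear and the job is handed in; the verdict was not shown, my last jar check was a picture before retracting, and I viewed 12 pictures against the limit of 10.

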